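# Load the cold-chain logger and snap its cover on

## Task

Put the round orange temperature logger into the round pocket of the fish stall's logger cradle so that it sits flat on the pocket's floor, then set the blue cover over it and press straight down until it snaps past the cradle's sprung balls and sits fully home, flush on the grey base plate. Finish while still holding the cover down: keep your fingers pressing it firmly against the base plate (roughly 10 to 15 N) and do not let go. Leave the bottle, the brick and the steel bowl where they are.

Things in the scene. Friction and masses are not known exactly. Their poses are not given: they have to be found in the camera images.
- cradle: Logger cradle fixed to the board. Origin: centre of its underside, on the board; z up. Round grey base plate, diameter 110, 6 thick; on it a white turret, diameter 62, flat top 28 above the board, chamfered. Three sprung steel balls (12 diameter) stick out about 4 from the turret's side, 15 above the board, 120 degrees apart.
- cradle_pocket (a point): Centre of the floor of the round pocket in the turret's top: diameter 43, 8 deep, mouth chamfered. This point is 20 mm above the board. z up.
- cradle_seat (a point): Point on the cradle's axis at the height of the base plate's top face, 6 mm above the board, where the cover's rim rests when fully home. z up.
- logger_center (a point): Centre of the logger: an upright round orange puck, diameter 40, 22 tall, 45 g, with a black dial on top. It stands on the board at the start, so this point is 11 mm above its underside; z along its axis. Seated in the pocket it stands 14 mm out of the turret, so hold it by its upper 10 mm and keep the fingertips above the turret's top.
- cover: Blue round snap cover, an upside-down cup, about 70 g. Origin: centre of its rim plane (underside), on the board at the start; z up. Outer diameter 80; roof's top 42 above the rim, ceiling 38. Inside the rim a chamfered inward lip, 65 in diameter, 3 tall, passes the turret with 1.5 all round. Its yaw on the cradle does not matter.
- cover_grip (a point): Centre of the white grip bar on the cover's roof, 55 mm above the rim. Bar 48 long (x), 14 thick (y), 26 tall, its top 68 above the rim.
- cover_rim (a point): Centre of the cover's rim plane, its lowest face; z up. Set on the cradle the cover first rests on the balls, rim about 13 mm above the base plate. Pressed with about 8 to 14 N it gives: by 7 mm above the plate the force has dropped to nothing and the balls pull it on down to the base plate, where the force rises again.
- bottle: Clear water bottle, diameter 68, 210 tall, a bystander. Origin: centre of its underside.
- brick: Red brick piece 110 x 70 x 55, a bystander. Origin: centre of its underside.
- bowl: Small steel bowl, diameter 120, 40 tall, a bystander. Origin: centre of its underside.
There are look-alikes about, which are no part of the job. Leave any brown or yellow look-alike of the cradle alone. There is more than one size of the cover; the job needs the smaller.

How it is judged (in metres and radians):
On the way, in this order (a step that is already met when the one before it is completed fails the run):
1. the logger sits flat on the floor of the cradle's pocket (z of logger_center in the frame of cradle_pocket below 0.013 m and horizontal distance between logger_center and cradle_pocket below 0.004 m and angle between logger_center's own z axis and vertical below 0.1 rad), for 0.2 s.
2. the cover has snapped past the balls and sits on the base plate (z of cover_rim in the frame of cradle_seat below 0.0025 m and horizontal distance between cover_rim and cradle_seat below 0.005 m and angle between cover_rim's own z axis and vertical below 0.05 rad), for 0.2 s.
At the end, for the whole second after the job is handed in: The logger lies in the pocket (within 4 mm of its axis, within 2 mm of its floor), the cover is snapped fully home (rim within 2.5 mm of the base plate, centred within 5 mm, level within 0.05 rad), and the robot's fingers are still on the cover, pressing it onto the cradle with more than 5 N (all of step 2 and z of logger_center in the frame of cradle_pocket below 0.013 m and horizontal distance between logger_center and cradle_pocket below 0.004 m and contact force between cover and cradle above 5 N and contact force between the fingers and cover above 3 N); the arm keeps its last pose, push and grip.
It fails at once if the bottle, the brick or the bowl is moved more than 30 mm (distance of any of bottle, brick, bowl from where it was at the start of the episode above 0.03 m).
It also fails if it takes over 61 s, if anything falls off the work surface, if the arm or the gripper's body presses on something with over 40 N, if the wrist force passes 120 N, or if a joint passes its speed limit or range.

## Robot

A 6-joint arm with a two-finger parallel gripper is mounted at the origin on the work surface. World frame = base frame: x ahead of the robot, y to its left, z up, the work surface at z = 0. Lengths are in mm, angles in rad, forces in N, time in s.
With the tool pointing down it reaches from about 400 to 925 mm from the base axis. Payload 12.5 kg.
Tool frame: the origin (TCP) lies at the very end of the fingers, on their centre line; the grasp point (between the pads) lies 19 mm behind it; z points along the fingers, y is the direction in which the jaws open and shut (so a half turn about z gives the same grasp; the last joint's range is limited). The gripper opens to 95 mm and grips with 3 to 60 N. Pads are 20 mm wide; open, the fingers measure 119 mm over their backs; the gripper's body (75 mm by 180 mm) begins 59 mm behind the grasp point.
Start: joints at [1.089, 0.491, 1.559, -0, 1.092, -0.106], TCP at [229.37, 581.409, 214.661] pointing down, gripper open.
Joint ranges: [-3.1, 3.1], [-0.84, 2.19], [0.05, 2.79], [-1.13, 4.28], [0.06, 2.93], [-2.69, 2.69]. Speed limits (rad/s): [2.22, 2.22, 2.79, 3.14, 3.14, 3.14].

## Interface

Orientations are given as [roll, pitch, yaw] about the fixed x, y, z axes, in that order (R = Rz(yaw) Ry(pitch) Rx(roll)).
In Python, from cell import env gives the robot as it stands.
- The arm moves only by the shell command python3 -m pendant 'ROWS'. ROWS is JSON, a list that holds one entry, the list of rows, each a list of 5 numbers: the opening, from 0 (shut) to 1 (fully open), then the shift along the tool's x, y, z in m, then the turn about the tool's z in rad. A call has exactly 8 rows; each row is the pose to reach, as a shift and turn from the pose commanded when the call began, along the tool's axes at that moment; what a row does not reach only later rows make up. A row lasts 1/10 s, in which the tool goes at most 50 mm and 8.59 degrees, less where a joint would pass 70% of its speed; a pose out of reach is approached as far as the arm can. A call with a gripper value outside its range is refused whole. The fingers move at their own pace and stop on an object; the grip force is fixed at half the most. Time passes only in rows, so rows that repeat a pose let the fingers close, or fill a call up. It gives the time, the measured TCP pose, the force and the opening at its end, in the units of the state.
- env.state(): the state, without advancing time (a new reading comes with each control period).
- env.read_camera(name): name is "scene" or "top" or "wrist"; returns a dict with "image" (400x640x3 uint8, blue, green, red), "range_z" (400x640 float32, mm along the optical axis (not along the pixel's ray), 0 where there is no reading), "fx", "fy", "cx", "cy" (pixels), "rvec" (rotation vector, rad) and "tvec" (3), from world to camera coordinates, as OpenCV has them; the wrist camera has in their place "tool_from_camera" (4x4, takes a point from camera to tool coordinates, whose origin is the TCP and whose axes are the flange's). Camera axes: x right, y down, z forward; pixel columns grow to the right and rows downward; lengths in mm; the calibration is good to about 2 mm. The wrist camera is an equidistant fisheye: a pixel r from the principal point sees the ray r / f radians off the axis. A picture is of the moment at which its call begins: read the wrist's pose just before it.
- env.job_done(): hands the job in, once; it reports no verdict.
The state is a dict: "t": time; "joints": joint angles; "qvel": joint speeds; "tau": joint torques, N m; "eef_pos": TCP position; "tcp_rot": TCP orientation; "ft_force": force on the tool from outside, world axes, zero at the start; "moment": the same for the moment, N m; "opening": opening from 0.0 (shut) to 1.0 (fully open).
Only numpy, scipy, OpenCV 4.12 (cv2) and the standard library are available. Lean on these libraries where they do the work, as an engineer would, in place of code of your own. Each camera call takes 0.05 s, during which the arm holds its last target. There are 200 camera calls.

## Working session

There is one attempt and no reset: what is moved stays moved. The work goes in short steps, Python scripts to look and compute and a shell command to move; the robot and the scene stay as the last step left them, time stands still between calls to the robot, and variables do not carry over. Pictures are saved under pics/ and viewed, about 8 in all and at most 12, crops included, and the job is handed in when it is done.

```bash
ls; mkdir -p pics; python3 - <<'E'
from cell import env
import cv2,pickle
s=env.state();print(s)
d={n:env.read_camera(n) for n in("scene","top")}
pickle.dump(d,open('d0.pkl','wb'))
for n in d:
    cv2.imwrite(f'pics/{n}0.png',d[n]["image"])
    print(n,d[n]["fx"],d[n]["cx"],d[n]["cy"],d[n]["rvec"],d[n]["tvec"])
E
```

```text
pics
{'t': 0.0, 'joints': array([ 1.08937431e+00,  4.91549017e-01,  1.55941925e+00,  3.80060424e-05,
        1.09174404e+00, -1.05627572e-01]), 'qvel': array([ 0.00028423,  0.00054578,  0.00045556, -0.00083415,  0.00092983,
        0.00140427]), 'tau': array([-1.91343832e-03, -6.12640071e+01, -2.58183235e+01,  6.92352327e-02,
        4.80918330e-02, -8.76712147e-05]), 'eef_pos': array([229.25676995, 581.17656569, 214.07871027]), 'tcp_rot': array([-3.14048279e+00, -1.51567452e-04,  2.76578059e+00]), 'ft_force': array([-0.37121897,  0.56037054,  0.16396642]), 'moment': array([-0.01040179, -0.01038269,  0.06267056]), 'opening': 0.9998789801376364}
scene 456.23260085532985 315.4665337572108 196.37544279915764 [ 1.82367525  1.81419764 -0.62772566] [  -3.90009486 -441.61639947 1583.15978215]
top 413.40358905011874 319.7388583083293 196.502544993276 [ 2.09275659 -2.15267355  0.15965181] [  28.34358161  582.17364245 1022.89740273]
```

View pics/top0.png

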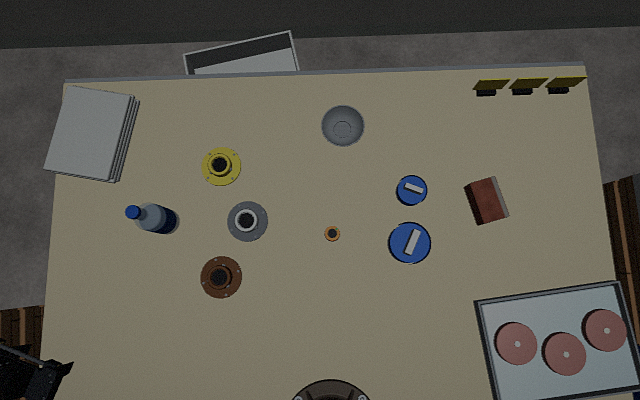

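View pics/scene0.png

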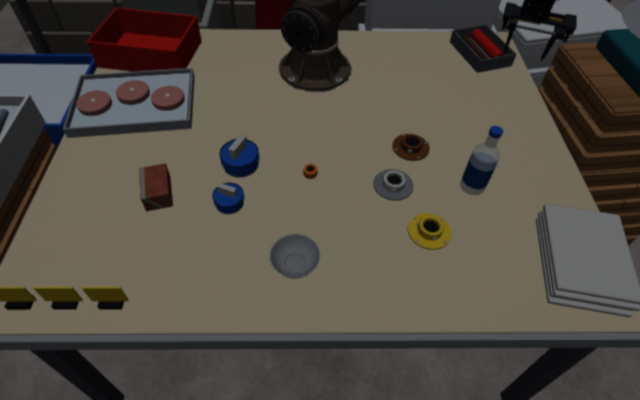

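Top view: grey cradle (247,221) with the bottle beside it (150,218), logger (332,233), small cover (412,190), larger cover (410,242). The scene view agrees.

```bash
cat > h.py <<'E'
import numpy as np,cv2
from scipy.spatial.transform import Rotation as R
def world(c,u,v,z=None):
    """pixel(s)->world on depth (z None) or on the plane height z"""
    u=np.atleast_1d(np.asarray(u,float));v=np.atleast_1d(np.asarray(v,float))
    M=cv2.Rodrigues(np.float64(c["rvec"]))[0];t=np.float64(c["tvec"]).ravel()
    ray=np.c_[(u-c["cx"])/c["fx"],(v-c["cy"])/c["fy"],np.ones(len(u))]
    if z is None:
        return (ray*c["range_z"][v.astype(int),u.astype(int)][:,None]-t)@M
    o=-M.T@t; d=ray@M
    return o+d*((z-o[2])/d[:,2])[:,None]
def wcam(env):
    s=env.state();c=env.read_camera("wrist");c["s"]=s
    T=np.eye(4);T[:3,:3]=R.from_euler('xyz',s["tcp_rot"]).as_matrix();T[:3,3]=s["eef_pos"]
    c["T"]=T@np.asarray(c["tool_from_camera"]);return c
def wworld(c,u,v,z=None):
    u=np.atleast_1d(np.asarray(u,float));v=np.atleast_1d(np.asarray(v,float))
    x=(u-c["cx"])/c["fx"];y=(v-c["cy"])/c["fy"];r=np.hypot(x,y)+1e-9
    d=np.c_[np.sin(r)*x/r,np.sin(r)*y/r,np.cos(r)]
    if z is None: return (d/d[:,2:]*c["range_z"][v.astype(int),u.astype(int)][:,None])@c["T"][:3,:3].T+c["T"][:3,3]
    o=c["T"][:3,3];D=d@c["T"][:3,:3].T
    return o+D*((z-o[2])/D[:,2])[:,None]
def shift(s,p):
    return R.from_euler('xyz',s["tcp_rot"]).as_matrix().T@(np.asarray(p)-s["eef_pos"])/1000
E
python3 - <<'E'
import pickle,cv2,numpy as np
from h import *
d=pickle.load(open('d0.pkl','rb'))
P={"top":dict(cradle=(247,221),logger=(332,233),small=(412,190),big=(410,242),brick=(487,200),bowl=(343,125),bottle=(155,218)),
"scene":dict(cradle=(393,182),logger=(311,171),small=(228,197),big=(239,157),brick=(155,186),bowl=(295,256),bottle=(480,170))}
for n in d:
    c=d[n];V,U=np.mgrid[0:400,0:640];W=world(c,U.ravel(),V.ravel()).reshape(400,640,3)
    for k,(u,v) in P[n].items():
        r=24 if k!="logger" else 10
        w=W[v-r:v+r,u-r:u+r].reshape(-1,3);w=w[(w[:,2]>8)&(w[:,2]<230)]
        if len(w)==0: print(n,k,"none");continue
        # keep largest cluster near the median
        w=w[np.linalg.norm(w[:,:2]-np.median(w[:,:2],0),axis=1)<65]
        h=np.percentile(w[:,2],95);t=w[w[:,2]>h-8]
        print(n,k,len(w),"mid",((w.min(0)+w.max(0))/2).round(0),"ext",np.ptp(w,0).round(0),"h95",h.round(1),"topmean",t.mean(0).round(1))
E
```

```text
scene cradle 562 mid [532. 211.  20.] ext [107. 105.  25.] h95 30.1 topmean [532.  209.1  26.8]
scene logger 176 mid [492. -17.  18.] ext [39. 39. 19.] h95 25.7 topmean [491.4 -16.8  22.7]
scene small 789 mid [ 595. -231.   39.] ext [82. 79. 63.] h95 68.3 topmean [ 598.  -229.2   67.1]
scene big 1214 mid [ 463. -213.   53.] ext [ 97. 107.  89.] h95 91.7 topmean [ 460.8 -211.4   90.7]
scene brick 1180 mid [ 571. -419.   35.] ext [106.  89.  54.] h95 58.2 topmean [ 572.  -419.    55.6]
scene bowl 1344 mid [770. -55.  27.] ext [104. 110.  37.] h95 40.4 topmean [744.6 -56.7  37.6]
scene bottle 1297 mid [543. 424.  89.] ext [ 57.  66. 162.] h95 154.9 topmean [546.7 422.7 155. ]
top cradle 536 mid [530. 212.  20.] ext [108. 102.  24.] h95 28.8 topmean [529.8 210.3  25.4]
top logger 183 mid [490. -16.  19.] ext [37. 40. 19.] h95 24.7 topmean [489.5 -16.4  21.4]
top small 747 mid [ 598. -230.   40.] ext [78. 77. 63.] h95 67.8 topmean [ 595.5 -227.7   66.4]
top big 1414 mid [ 459. -214.   52.] ext [106. 104.  87.] h95 90.4 topmean [ 457.9 -210.7   89.6]
top brick 1409 mid [ 561. -419.   35.] ext [119.  92.  53.] h95 56.8 topmean [ 561.4 -420.2   53.9]
top bowl 1083 mid [782. -54.  26.] ext [109. 117.  36.] h95 39.0 topmean [800.5 -59.2  36.5]
top bottle 1147 mid [534. 425. 111.] ext [ 67.  65. 205.] h95 208.0 topmean [534.4 420.6 207.7]
```

```bash
r='[1,-0.463,-0.460,0.03,0]'; python3 -m pendant '[[[1,-0.463,-0.460,0.03,0],[1,-0.463,-0.460,0.03,0],[1,-0.463,-0.460,0.03,0],[1,-0.463,-0.460,0.03,0],[1,-0.463,-0.460,0.03,0],[1,-0.463,-0.460,0.03,0],[1,-0.463,-0.460,0.03,0],[1,-0.463,-0.460,0.03,0]]]'
python3 - <<'E'
from cell import env
from h import *
s=env.state();print(s["t"],s["eef_pos"],s["tcp_rot"],shift(s,[491,-16.5,180]))
E
```

```text
t: 0.9
eef_pos: [390.0, 213.5, 196.2]
tcp_rot: [3.141, 0.0, 2.766]
ft_force: [1.2, 0.1, 0.2]
opening: 1.0
0.9 [389.9955333  213.53225345 196.18835285] [3.14148886e+00 4.65885242e-05 2.76610484e+00] [-0.17832551 -0.17696632  0.01617829]
```

```bash
python3 -m pendant '[[[1,-0.178,-0.177,0.02,0],[1,-0.178,-0.177,0.02,0],[1,-0.178,-0.177,0.02,0],[1,-0.178,-0.177,0.02,0],[1,-0.178,-0.177,0.02,0],[1,-0.178,-0.177,0.02,0],[1,-0.178,-0.177,0.02,0],[1,-0.178,-0.177,0.02,0]]]'
python3 - <<'E'
from cell import env
from h import *
c=wcam(env);s=c["s"];import pickle;pickle.dump(c,open('w1.pkl','wb'))
print(s["t"],s["eef_pos"],s["tcp_rot"],c["fx"],c["cx"],c["cy"],np.round(c["T"],3))
im=c["image"].astype(int);b,g,r=im[...,0],im[...,1],im[...,2]
cv2.imwrite('pics/w1.png',c["image"])
V,U=np.mgrid[0:400,0:640];W=wworld(c,U.ravel(),V.ravel()).reshape(400,640,3)
m=(np.hypot(W[...,0]-491,W[...,1]+16.5)<35)&(W[...,2]>10)&(W[...,2]<40)
w=W[m];print(m.sum(),w.min(0),w.max(0),(w.min(0)+w.max(0))/2,w[w[:,2]>19].mean(0))
o=(r>150)&(b<90)&(r-b>80)&(np.hypot(W[...,0]-491,W[...,1]+16.5)<50)
v,u=np.where(o);print(len(u),u.mean(),v.mean())
E
```

```text
t: 1.7
eef_pos: [489.7, -13.8, 176.1]
tcp_rot: [3.142, -0.001, 2.766]
ft_force: [0.5, -0.5, -0.2]
opening: 1.0
1.7 [489.74736468 -13.82924535 176.14700532] [ 3.14153041e+00 -7.50780400e-04  2.76613455e+00] 309.70691628693146 320.71393160929387 200.0937686602117 [[ 3.67000e-01  8.92000e-01  2.63000e-01  4.15876e+02]
 [ 9.30000e-01 -3.52000e-01 -1.04000e-01  1.48590e+01]
 [ 0.00000e+00  2.83000e-01 -9.59000e-01  3.45691e+02]
 [ 0.00000e+00  0.00000e+00  0.00000e+00  1.00000e+00]]
1054 [469.90743886 -36.93464839  10.20804244] [509.70302172   2.14834302  24.22845673] [489.80523029 -17.39315268  17.21824958] [489.65993376 -17.67111467  21.56915786]
513 317.9434697855751 186.73489278752436
```

View pics/w1.png

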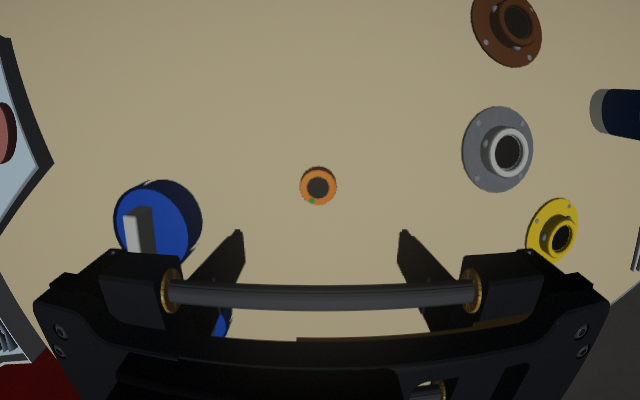

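Wrist view: logger at (318,187), nearly centred between the fingertips; the grey cradle is at (498,150).

```bash
python3 -m pendant '[[[1,-0.001,-0.003,0.05,0],[1,-0.001,-0.003,0.1,0],[1,-0.001,-0.003,0.13,0],[1,-0.001,-0.003,0.155,0],[1,-0.001,-0.003,0.163,0],[1,-0.001,-0.003,0.163,0],[1,-0.001,-0.003,0.163,0],[0.3,-0.001,-0.003,0.163,0]]]'
python3 -m pendant '[[[0.3,0,0,0,0],[0.3,0,0,0,0],[0.3,0,0,0,0],[0.3,0,0,0,0],[0.3,0,0,0,0],[0.3,0,0,0,0],[0.3,0,0,0,0],[0.3,0,0,0,0]]]'
python3 -c "
from cell import env
from h import *
s=env.state();print(s['eef_pos'])"
```

```text
t: 2.55
eef_pos: [490.8, -17.5, 14.6]
tcp_rot: [3.141, 0.002, 2.766]
ft_force: [0.0, -0.3, 0.6]
opening: 0.959
t: 3.35
eef_pos: [490.1, -17.7, 13.2]
tcp_rot: [3.142, -0.0, 2.766]
ft_force: [-0.9, -0.1, -0.3]
opening: 0.411
[490.12755998 -17.7386867   13.21748761]
```

```bash
python3 -m pendant '[[[0.3,0,0,-0.01,0],[0.3,0,0,-0.03,0],[0.3,0,0,-0.06,0],[0.3,0,0,-0.1,0],[0.3,0,0,-0.13,0],[0.3,0,0,-0.13,0],[0.3,0,0,-0.13,0],[0.3,0,0,-0.13,0]]]'
python3 - <<'E'
from cell import env
from h import *
s=env.state();print(s["t"],s["opening"],s["eef_pos"],shift(s,[531,211,125]))
E
```

```text
t: 4.15
eef_pos: [489.6, -17.6, 142.5]
tcp_rot: [-3.141, -0.001, 2.766]
ft_force: [0.2, -0.3, -0.6]
opening: 0.415
4.15 0.4145473062330059 [489.55214917 -17.64075054 142.52117967] [0.04534231 0.2278989  0.01754069]
```

```bash
python3 -m pendant '[[[0.3,0.008,0.04,0.0,0],[0.3,0.016,0.08,0.0,0],[0.3,0.024,0.12,0.0,0],[0.3,0.03,0.15,0.0,0],[0.3,0.03,0.15,0,0],[0.3,0.03,0.15,0,0],[0.3,0.03,0.15,0,0],[0.3,0.03,0.15,0,0]]]'
python3 - <<'E'
from cell import env
from h import *
c=wcam(env);s=c["s"];import pickle;pickle.dump(c,open('w2.pkl','wb'))
print(s["t"],s["eef_pos"],s["opening"])
cv2.imwrite('pics/w2.png',c["image"])
V,U=np.mgrid[0:400,0:640];W=wworld(c,U.ravel(),V.ravel()).reshape(400,640,3)
m=(np.hypot(W[...,0]-531,W[...,1]-211)<62)&(W[...,2]>3)&(W[...,2]<34)
w=W[m];print(m.sum(),w.min(0),w.max(0),(w.min(0)+w.max(0))/2)
m2=m&(W[...,2]>25);w=W[m2];print(m2.sum(),w.min(0),w.max(0),(w.min(0)+w.max(0))/2,w.mean(0))
# logger held
im=c["image"].astype(int)
m3=(np.hypot(W[...,0]-s["eef_pos"][0],W[...,1]-s["eef_pos"][1])<24)&(np.abs(W[...,2]-s["eef_pos"][2])<14)&(im[...,2]-im[...,0]>50)
w=W[m3];print(m3.sum(),w.min(0),w.max(0),w[w[:,2]>np.percentile(w[:,2],60)].mean(0))
E
```

```text
t: 4.95
eef_pos: [517.1, 131.8, 142.9]
tcp_rot: [-3.141, -0.001, 2.764]
ft_force: [0.5, 0.1, -2.1]
opening: 0.412
4.95 [517.10513734 131.84326347 142.94824579] 0.4121249471962317
8172 [475.86546995 153.78248973   3.02792042] [584.93708535 263.5773523   29.68504555] [530.40127765 208.67992101  16.35648299]
1426 [499.93724597 178.50564937  25.00016987] [561.06272212 239.39553023  29.68504555] [530.49998404 208.9505898   27.34260771] [529.07140623 208.44105577  27.13352902]
1984 [497.50441507 109.47551542 135.38642018] [536.76958697 151.19106066 155.02093911] [515.6786016  132.53770311 151.69183973]
```

View pics/w2.png

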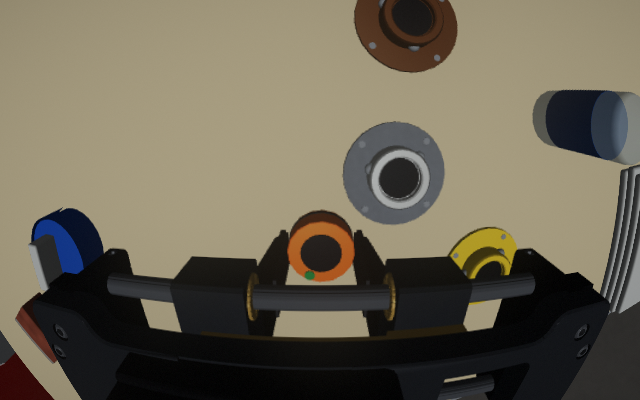

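Wrist view: held logger at (320,250), level between the fingers; the grey cradle's pocket is at (400,178).

```bash
cat >> h.py <<'E'
def circ(c,mask,z):
    mask=cv2.morphologyEx(mask.astype(np.uint8),cv2.MORPH_OPEN,np.ones((3,3)))
    k=max(cv2.findContours(mask,cv2.RETR_EXTERNAL,cv2.CHAIN_APPROX_NONE)[0],key=cv2.contourArea)[:,0]
    p=wworld(c,k[:,0],k[:,1],z)[:,:2]
    from scipy.optimize import least_squares
    r=least_squares(lambda q:np.hypot(*(p-q[:2]).T)-q[2],[*p.mean(0),25],loss='soft_l1')
    return r.x.round(2),round(float(np.abs(r.fun).mean()),2)
E
python3 - <<'E'
import pickle
from h import *
c=pickle.load(open('w2.pkl','rb'));im=c["image"].astype(int);b,g,r=im[...,0],im[...,1],im[...,2]
V,U=np.mgrid[0:400,0:640]
near=np.hypot(U-400,V-178)<27
print("pocket mouth",circ(c,near&(im.sum(2)<190),28), circ(c,near&(im.sum(2)<190),27))
big=(np.hypot(U-394,V-173)<60)&(abs(r-b)<35)&(im.sum(2)>100)
print("base",circ(c,big,6))
w=(np.hypot(U-400,V-178)<34)&(im.min(2)>140)
print("turret",w.sum(),circ(c,w,28),circ(c,w,26))
o=(np.hypot(U-321,V-251)<36)&(r>170)&(b<90)
print("logger top",circ(c,o,151.7))
ku=np.where(o);print(ku[1].min(),ku[1].max(),ku[0].min(),ku[0].max())
d=pickle.load(open('w1.pkl','rb'));im=d["image"].astype(int);b,g,r=im[...,0],im[...,1],im[...,2]
print("w1 base",circ(d,(np.hypot(U-497,V-149)<48)&(abs(r-b)<35)&(im.sum(2)>100),6))
E
```

```text
pocket mouth (array([528.46, 207.75,  19.04]), 0.3) (array([528.76, 207.91,  19.11]), 0.3)
base (array([530.22, 208.7 ,  54.93]), 0.36)
turret 975 (array([530.48, 208.72,  28.23]), 0.23) (array([531.09, 209.06,  28.43]), 0.23)
logger top (array([516.69, 131.69,  17.38]), 2.44)
288 352 223 281
w1 base (array([529.79, 207.4 ,  55.43]), 0.55)
```

```bash
python3 - <<'E'
import pickle
from h import *
c=pickle.load(open('w2.pkl','rb'));im=c["image"].astype(int);b,g,r=im[...,0],im[...,1],im[...,2]
V,U=np.mgrid[0:400,0:640]
for t in(150,170,190):
    o=((np.hypot(U-321,V-250)<36)&(r>t)&(b<90)&(r-b>90)).astype(np.uint8)
    p=cv2.findNonZero(o);h=cv2.convexHull(p);m=np.zeros((400,640),np.uint8);cv2.fillPoly(m,[h],1)
    print(t,circ(c,m,151.7),cv2.boundingRect(p))
k=(np.hypot(U-321,V-252)<25)&(im.sum(2)<150)
print("dial",circ(c,k,151.7))
E
python3 -c "
import cv2;i=cv2.imread('pics/w2.png')[140:300,260:460];cv2.imwrite('pics/w2c.png',cv2.resize(i,None,fx=4,fy=4,interpolation=cv2.INTER_CUBIC)[:600])"
```

```text
150 (array([516.91, 131.47,  18.97]), 0.17) (288, 222, 66, 60)
170 (array([516.9 , 131.39,  18.69]), 0.19) (288, 223, 65, 59)Traceback (most recent call last):
  File "<stdin>", line 7, in <module>
cv2.error: OpenCV(4.12.0) /io/opencv/modules/imgproc/src/convhull.cpp:143: error: (-215:Assertion failed) total >= 0 && (depth == CV_32F || depth == CV_32S) in function 'convexHull'
```

View pics/w2c.png

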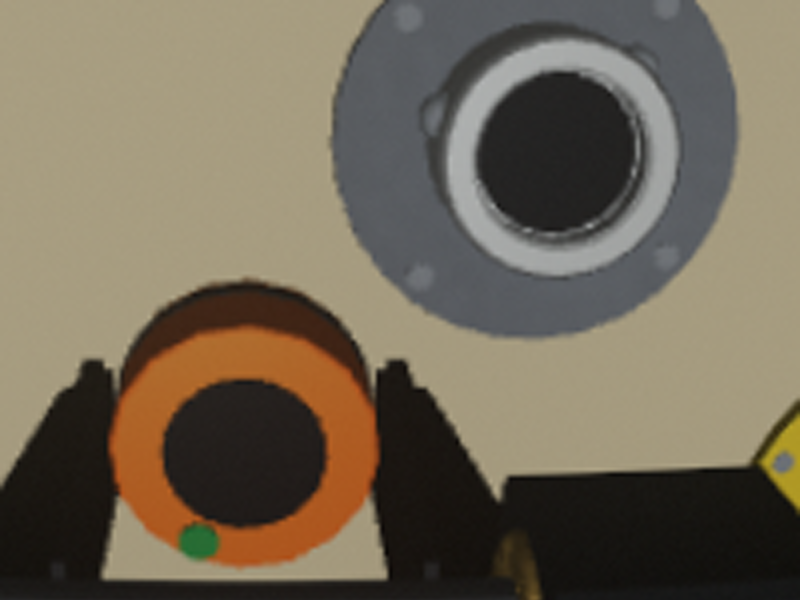

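The crop shows the logger level in the grip with the pocket clear. Next I move over the pocket.

```bash
python3 -m pendant '[[[0.3,0.008,0.038,0.0,0],[0.3,0.0159,0.0767,0.0,0],[0.3,0.0159,0.0767,0.02,0],[0.3,0.0159,0.0767,0.05,0],[0.3,0.0159,0.0767,0.08,0],[0.3,0.0159,0.0767,0.08,0],[0.3,0.0159,0.0767,0.08,0],[0.3,0.0159,0.0767,0.08,0]]]'
python3 - <<'E'
from cell import env
from h import *
c=wcam(env);s=c["s"]
print(s["t"],s["eef_pos"],shift(s,[530.6,209.1,33.3]))
im=c["image"].astype(int);b,g,r=im[...,0],im[...,1],im[...,2]
V,U=np.mgrid[0:400,0:640]
o=((np.hypot(U-321,V-250)<40)&(r>150)&(b<90)&(r-b>90)).astype(np.uint8)
p=cv2.findNonZero(o);h=cv2.convexHull(p);m=np.zeros((400,640),np.uint8);cv2.fillPoly(m,[h],1)
print("logger",circ(c,m,s["eef_pos"][2]+8.8))
W=wworld(c,U.ravel(),V.ravel()).reshape(400,640,3)
bm=(np.hypot(W[...,0]-530,W[...,1]-209)<62)&(W[...,2]<34)&(abs(r-b)<35)&(im.sum(2)>100)
print("base",bm.sum(),circ(c,bm,6))
cv2.imwrite('pics/w3.png',c["image"][100:360,180:480].repeat(2,0).repeat(2,1))
E
```

```text
t: 5.8
eef_pos: [531.4, 209.8, 64.8]
tcp_rot: [3.14, 0.002, 2.765]
ft_force: [0.6, 0.5, 0.0]
opening: 0.413
5.8 [531.41872301 209.8485931   64.75509284] [ 0.00053492 -0.00103628  0.03145304]
logger (array([531.16, 209.47,  18.95]), 0.16)
base 9839 (array([523.14, 211.39,  49.11]), 9.59)
```

View pics/w3.png

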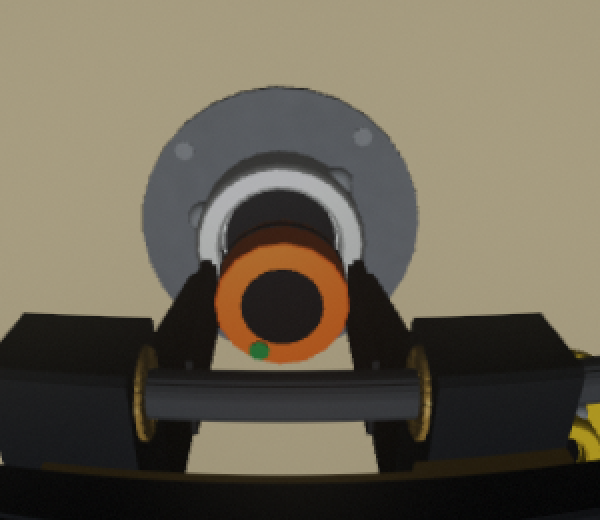

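Logger held just in front of the pocket in the view, symmetric across the jaws. I'll refit the cradle using only the visible arc of its base.

```bash
python3 - <<'E'
from cell import env
from h import *
from scipy.optimize import least_squares
c=wcam(env);s=c["s"];im=c["image"].astype(int);b,r=im[...,0],im[...,2]
V,U=np.mgrid[0:400,0:640]
print(s["eef_pos"],s["ft_force"])
m=((r-b<22)&(np.hypot(U-320,V-208)<78)).astype(np.uint8)
k=max(cv2.findContours(m,cv2.RETR_EXTERNAL,cv2.CHAIN_APPROX_NONE)[0],key=cv2.contourArea)[:,0]
k=k[k[:,1]<225];p=wworld(c,k[:,0],k[:,1],6)[:,:2]
for _ in range(2):
    f=least_squares(lambda q:np.hypot(*(p-q).T)-55,[530,209],loss='soft_l1')
print("base r55",f.x,np.abs(f.fun).mean(),len(k))
m=((im.min(2)>130)&(abs(r-b)<25)&(np.hypot(U-320,V-220)<50)).astype(np.uint8)
k=max(cv2.findContours(m,cv2.RETR_EXTERNAL,cv2.CHAIN_APPROX_NONE)[0],key=cv2.contourArea)[:,0]
p=wworld(c,k[:,0],k[:,1],28)[:,:2];p=p[np.hypot(*(p-[530.4,208.8]).T)>25]
f=least_squares(lambda q:np.hypot(*(p-q).T)-28.25,[530,209],loss='soft_l1');print("turret",f.x,np.abs(f.fun).mean(),len(p))
E
```

```text
[531.42835532 209.92700955  64.84461583] [-0.31435866  0.64739898 -0.57167645]
base r55 [530.97747494 208.76855993] 8.887603683992744 275
turret [529.97831856 209.05854022] 0.41145820656535625 139
```

```bash
python3 -m pendant '[[[0.3,0.0007,-0.0007,0.01,0],[0.3,0.0007,-0.0007,0.018,0],[0.3,0.0007,-0.0007,0.021,0],[0.3,0.0007,-0.0007,0.024,0],[0.3,0.0007,-0.0007,0.027,0],[0.3,0.0007,-0.0007,0.029,0],[0.3,0.0007,-0.0007,0.031,0],[0.3,0.0007,-0.0007,0.031,0]]]'
python3 -c "
from cell import env
s=env.state();print(s['eef_pos'],s['ft_force'])"
```

```text
t: 6.7
eef_pos: [529.8, 209.6, 33.2]
tcp_rot: [3.141, 0.0, 2.766]
ft_force: [-3.5, -0.8, 10.6]
opening: 0.414
[529.78719304 209.61783587  33.15188279] [-3.52637898 -0.77096035 10.58444945]
```

```bash
python3 - <<'E'
from cell import env
from h import *
c=wcam(env);s=c["s"];im=c["image"].astype(int);b,r=im[...,0],im[...,2]
V,U=np.mgrid[0:400,0:640];W=wworld(c,U.ravel(),V.ravel()).reshape(400,640,3)
o=(np.hypot(W[...,0]-530,W[...,1]-209)<19)&(W[...,2]>34)&(W[...,2]<60)
w=W[o];print(s["eef_pos"],s["ft_force"],o.sum(),np.median(w[:,2]))
w=w[w[:,2]>37];A=np.c_[w[:,:2]-w[:,:2].mean(0),np.ones(len(w))];print(np.linalg.lstsq(A,w[:,2],rcond=None)[0],w[:,:2].mean(0))
E
```

```text
[529.78719304 209.61783587  33.15188279] [-3.52637898 -0.77096035 10.58444945] 2993 41.654593477736654
[ 2.99898466e-03 -1.84338238e-03  4.16465831e+01] [529.14365161 209.3523908 ]
```

Logger's top reads 41.6 mm and flat (42 expected), so it is seated. Releasing and rising.

```bash
python3 -m pendant '[[[0.5,0,0,0,0],[0.6,0,0,0,0],[0.8,0,0,0,0],[0.8,0,0,0,0],[0.8,0,0,-0.02,0],[0.8,0,0,-0.06,0],[0.8,0,0,-0.1,0],[0.8,0,0,-0.15,0]]]'
python3 - <<'E'
from cell import env
from h import *
import pickle
c=wcam(env);s=c["s"];pickle.dump(c,open('w4.pkl','wb'));im=c["image"].astype(int);b,r=im[...,0],im[...,2]
V,U=np.mgrid[0:400,0:640];W=wworld(c,U.ravel(),V.ravel()).reshape(400,640,3)
o=((r>140)&(b<90)&(r-b>80)&(np.hypot(W[...,0]-530,W[...,1]-209)<40)).astype(np.uint8)
p=cv2.findNonZero(o);h=cv2.convexHull(p);m=np.zeros((400,640),np.uint8);cv2.fillPoly(m,[h],1)
print("logger top z",np.median(W[o>0][:,2]),circ(c,m,42),s["eef_pos"],s["qvel"].round(2))
bm=(np.hypot(W[...,0]-530,W[...,1]-209)<62)&(W[...,2]<50)&(W[...,2]>3)
print("base",circ(c,bm,6))
# small-cover bar direction from the overhead camera
d=pickle.load(open('d0.pkl','rb'))
for n in d:
    q=d[n];w=world(q,U.ravel(),V.ravel());sel=(np.hypot(w[:,0]-597,w[:,1]+230)<45)&(w[:,2]>62)&(w[:,2]<75)
    p=w[sel][:,:2].astype(np.float32);print(n,cv2.minAreaRect(p))
q=d["top"];i=q["image"].astype(int);mm=((i.min(2)>110)&(np.hypot(U-413,V-188)<14)).astype(np.uint8);pp=np.argwhere(mm)
print(cv2.minAreaRect(world(q,pp[:,1],pp[:,0],68)[:,:2].astype(np.float32)))
print("shift",shift(s,[597,-229,180]))
E
```

```text
t: 7.55
eef_pos: [529.0, 209.4, 182.8]
tcp_rot: [-3.14, -0.002, 2.766]
ft_force: [0.9, 0.3, -0.0]
opening: 0.8
logger top z 41.36339584765051 (array([529.76, 209.25,  18.96]), 0.28) [529.03050242 209.4029138  182.81493317] [ 0.   -0.64 -0.53 -0.    1.14  0.  ]
base (array([530.34, 209.15,  53.92]), 0.43)
scene ((597.0191650390625, -228.6046142578125), (48.934906005859375, 16.861391067504883), 68.1541748046875)
top ((595.6146850585938, -228.38677978515625), (48.064083099365234, 15.690851211547852), 66.44921112060547)
((609.1449584960938, -233.96372985839844), (45.29972457885742, 40.28334045410156), 67.01387023925781)
shift [-0.2241651  -0.38284015  0.00288443]
```

Logger measures centred in the pocket after release. Heading for the small cover: its bar lies at about 67° in world, so the tool turns +1.59.

```bash
python3 -m pendant '[[[0.6,-0.224,-0.383,0,1.588],[0.6,-0.224,-0.383,0,1.588],[0.6,-0.224,-0.383,0,1.588],[0.6,-0.224,-0.383,0,1.588],[0.6,-0.224,-0.383,0,1.588],[0.6,-0.224,-0.383,0,1.588],[0.6,-0.224,-0.383,0,1.588],[0.6,-0.224,-0.383,0,1.588]]]'
python3 - <<'E'
from cell import env
from h import *
s=env.state();print(s["eef_pos"],s["qvel"].round(2),s["joints"].round(2),shift(s,[590,-222,180]),s["tcp_rot"][2]-1.178)
E
```

```text
t: 8.4
eef_pos: [590.8, -187.9, 182.0]
tcp_rot: [3.142, -0.0, 1.559]
ft_force: [0.3, 1.1, -0.6]
opening: 0.599
[ 590.81452302 -187.86437259  182.00715108] [-0.71  0.28 -0.53  0.    0.24  0.79] [-0.41  0.52  1.61  0.    1.02 -0.4 ] [-0.03414289 -0.00042725  0.00200342] 0.3814503354113965
```

```bash
python3 -m pendant '[[[0.6,-0.03,0,0.02,0.385],[0.6,-0.03,0,0.03,0.385],[0.6,-0.03,0,0.04,0.385],[0.6,-0.03,0,0.04,0.385],[0.6,-0.03,0,0.04,0.385],[0.6,-0.03,0,0.04,0.385],[0.6,-0.03,0,0.04,0.385],[0.6,-0.03,0,0.04,0.385]]]'
python3 - <<'E'
from cell import env
from h import *
c=wcam(env);s=c["s"];im=c["image"].astype(int);b,g,r=im[...,0],im[...,1],im[...,2]
print(s["t"],s["eef_pos"],s["tcp_rot"],s["qvel"].round(2))
cv2.imwrite('pics/w5.png',c["image"])
V,U=np.mgrid[0:400,0:640];W=wworld(c,U.ravel(),V.ravel()).reshape(400,640,3)
n=np.hypot(W[...,0]-597,W[...,1]+229)<48
t=n&(W[...,2]>64)&(W[...,2]<76)&(im.min(2)>70);p=W[t]
print("bar top z",np.median(p[:,2]),cv2.minAreaRect(p[:,:2].astype(np.float32)),p[:,:2].mean(0))
k=np.argwhere(t);rc=cv2.minAreaRect(wworld(c,k[:,1],k[:,0],68)[:,:2].astype(np.float32));print("plane68",rc)
a=n&(W[...,2]>5)&(W[...,2]<50)&(b-r>30);q=W[a];print("cover",q.min(0),q.max(0))
E
```

```text
t: 9.2
eef_pos: [590.9, -215.6, 142.7]
tcp_rot: [3.141, -0.0, 1.182]
ft_force: [-0.2, -0.7, -0.0]
opening: 0.599
9.2 [ 590.88949796 -215.57718453  142.70957388] [ 3.14083323e+00 -4.06997041e-05  1.18181998e+00] [ 0.  0.  0. -0. -0.  0.]
bar top z 67.29262305411527 ((597.3137817382812, -230.01100158691406), (47.24197006225586, 13.640904426574707), 67.87452697753906) [ 597.42140331 -229.17628034]
plane68 ((597.3756713867188, -229.5900421142578), (46.787208557128906, 13.456435203552246), 67.95610046386719)
cover [ 556.79464524 -270.23675865    5.5718907 ] [ 636.37263617 -192.83840672   47.23869552]
```

View pics/w5.png

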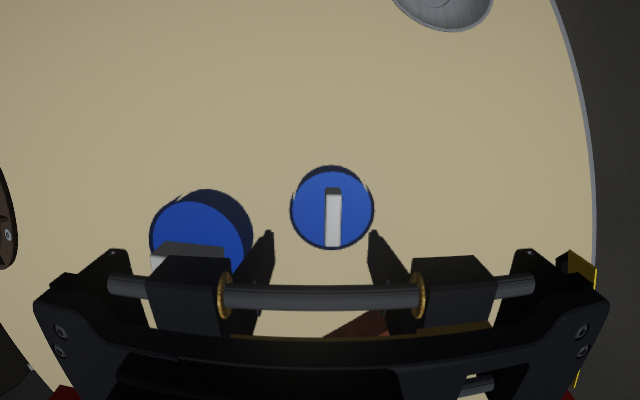

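Wrist view: small cover at (332,208), bar along the tool x axis at (333,217); larger cover on the left at (205,235).

```bash
python3 -m pendant '[[[0.6,-0.0107,0.0114,0.01,0],[0.6,-0.0107,0.0114,0.04,0],[0.6,-0.0107,0.0114,0.07,0],[0.6,-0.0107,0.0114,0.09,0],[0.6,-0.0107,0.0114,0.098,0],[0.6,-0.0107,0.0114,0.099,0],[0.6,-0.0107,0.0114,0.099,0],[0.6,-0.0107,0.0114,0.099,0]]]'
python3 -m pendant '[[[0,0,0,0,0],[0,0,0,0,0],[0,0,0,0,0],[0,0,0,0,0],[0,0,0,0,0],[0,0,0,0,0],[0,0,0,0,0],[0,0,0,0,0]]]'
```

```text
t: 10.05
eef_pos: [597.5, -230.4, 43.5]
tcp_rot: [3.141, -0.0, 1.181]
ft_force: [-0.7, -0.1, -0.0]
opening: 0.599
t: 10.85
eef_pos: [597.2, -229.9, 43.3]
tcp_rot: [-3.142, -0.0, 1.181]
ft_force: [0.0, -0.1, -0.2]
opening: 0.145
```

```bash
python3 -m pendant '[[[0,0,0,-0.01,0],[0,0,0,-0.03,0],[0,0,0,-0.06,0],[0,0,0,-0.09,0],[0,0,0,-0.1,0],[0,0,0,-0.1,0],[0,0,0,-0.1,0],[0,0,0,-0.1,0]]]'
python3 - <<'E'
from cell import env
from h import *
c=wcam(env);s=c["s"];im=c["image"].astype(int);b,g,r=im[...,0],im[...,1],im[...,2]
import pickle;pickle.dump(c,open('w6.pkl','wb'))
V,U=np.mgrid[0:400,0:640];W=wworld(c,U.ravel(),V.ravel()).reshape(400,640,3)
e=s["eef_pos"];a=(np.hypot(W[...,0]-e[0],W[...,1]-e[1])<45)&(W[...,2]>e[2]-10)&(W[...,2]<e[2]+5)&(b-r>30)
p=W[a];A=np.c_[p[:,:2]-e[:2],np.ones(len(p))];print(e,s["opening"],a.sum(),"roof plane",np.linalg.lstsq(A,p[:,2]-e[2],rcond=None)[0])
print(cv2.minEnclosingCircle(p[:,:2].astype(np.float32)),shift(s,[530.2,209,140]))
cv2.imwrite('pics/w6.png',c["image"])
E
```

```text
t: 11.65
eef_pos: [596.6, -229.7, 141.7]
tcp_rot: [-3.139, -0.0, 1.181]
ft_force: [0.4, 0.6, -1.3]
opening: 0.143
[ 596.59113662 -229.68588046  141.72159912] 0.14343017196430066 5280 roof plane [-1.64401736e-03  1.75452689e-03 -5.85373124e+00]
((595.6837158203125, -230.02664184570312), 38.95166015625) [ 0.38048316 -0.22821689  0.00237995]
```

View pics/w6.png

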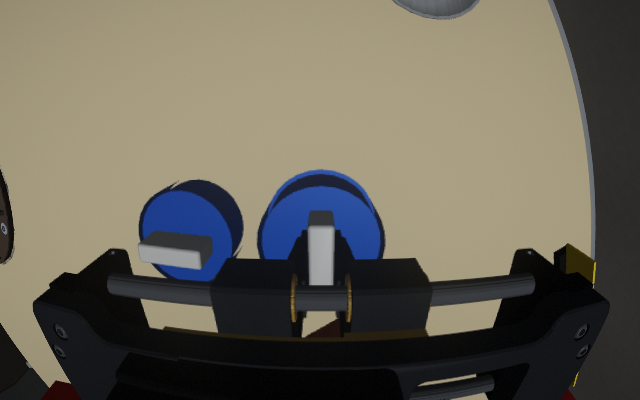

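Cover hangs level at (321,235) in the grip. I'll check that it did not slip, since the roof reads lower than expected.

```bash
python3 - <<'E'
from h import *
import pickle
c=pickle.load(open('w6.pkl','rb'));s=c["s"];im=c["image"].astype(int);b,g,r=im[...,0],im[...,1],im[...,2]
V,U=np.mgrid[0:400,0:640];W=wworld(c,U.ravel(),V.ravel()).reshape(400,640,3);e=s["eef_pos"]
for n,m in dict(roof=(abs(V-225)<8)&(abs(U-285)<8),roofR=(abs(V-225)<8)&(abs(U-357)<8),roofF=(abs(V-200)<4)&(abs(U-321)<12),bar=(abs(V-250)<20)&(abs(U-321)<7)).items(): print(n,np.median(W[m],0)-e)
o=((np.hypot(U-321,V-235)<75)&(b-r>45)&(b>110)).astype(np.uint8);h=cv2.convexHull(cv2.findNonZero(o)).reshape(-1,2)
print(np.unique(b[(np.hypot(U-285,V-225)<6)])[:5],cv2.boundingRect(h))
E
```

```text
roof [-14.64344134  19.20918045  -5.74482806]
roofR [25.93881376  2.51205455 -5.90301274]
roofF [11.65285311 25.54138195 -5.85569022]
bar [ 4.82075649  8.77718673 24.19499904]
[148 149 150 151 152] (262, 169, 118, 90)
```

```bash
python3 -m pendant '[[[0,0.035,-0.021,0,0],[0,0.07,-0.042,0,0],[0,0.11,-0.066,0,0],[0,0.15,-0.09,0,0],[0,0.19,-0.114,0,0],[0,0.23,-0.138,0,0],[0,0.26,-0.156,0,0],[0,0.28,-0.168,0,0]]]'
python3 -m pendant '[[[0,0.03,-0.018,0,0],[0,0.04,-0.025,0,0],[0,0.04,-0.025,0,0],[0,0.04,-0.025,0,0],[0,0.04,-0.025,0,0],[0,0.04,-0.025,0,0],[0,0.04,-0.025,0,0],[0,0.04,-0.025,0,0]]]'
python3 - <<'E'
from cell import env
from h import *
c=wcam(env);s=c["s"];import pickle;pickle.dump(c,open('w7.pkl','wb'))
print(s["eef_pos"],s["opening"],shift(s,[530.2,209,110]))
cv2.imwrite('pics/w7.png',c["image"])
E
```

```text
t: 12.5
eef_pos: [547.3, 95.3, 142.5]
tcp_rot: [-3.14, 0.0, 1.182]
ft_force: [1.2, -0.4, -1.2]
opening: 0.145
t: 13.3
eef_pos: [540.4, 139.0, 143.3]
tcp_rot: [3.142, -0.0, 1.18]
ft_force: [0.2, -0.3, -1.5]
opening: 0.147
[540.44871837 138.96452872 143.29525434] 0.14667784499015868 [ 0.06085286 -0.03614739  0.03329975]
```

View pics/w7.png

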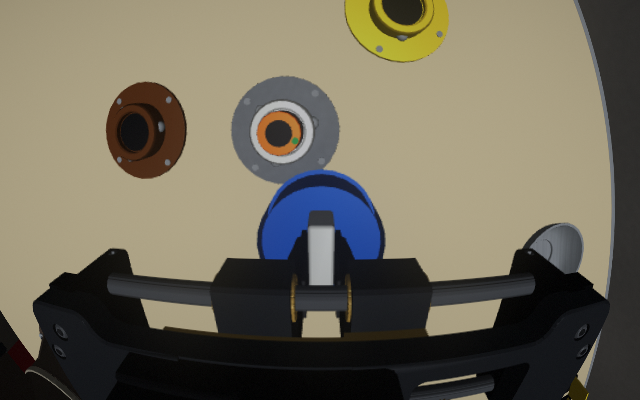

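Wrist view: logger seated in the grey cradle at (280,131), held cover at (321,235), nothing in the way.

```bash
python3 - <<'E'
from h import *
import pickle
c=pickle.load(open('w7.pkl','rb'));s=c["s"];im=c["image"].astype(int);b,g,r=im[...,0],im[...,1],im[...,2]
V,U=np.mgrid[0:400,0:640];e=s["eef_pos"]
Rt=R.from_euler('xyz',s["tcp_rot"]).as_matrix()
t=(abs(U-321)<18)&(abs(V-250)<40)&(im.min(2)>110)
k=np.argwhere(t);p=(wworld(c,k[:,1],k[:,0],e[2]+24.7)-e)@Rt
print("bar top in tool frame",p.min(0),p.max(0))
for z in(26,28):
    w=(np.hypot(U-282,V-131)<36)&(im.min(2)>130)&(r-b<40);print("turret",circ(c,w,z))
bm=(np.hypot(U-285,V-129)<60)&(V<165)&(r-b<22)&(im.sum(2)>90)
m=cv2.morphologyEx(bm.astype(np.uint8),cv2.MORPH_OPEN,np.ones((3,3)))
k=max(cv2.findContours(m,cv2.RETR_EXTERNAL,cv2.CHAIN_APPROX_NONE)[0],key=cv2.contourArea)[:,0];k=k[k[:,1]<163]
p=wworld(c,k[:,0],k[:,1],6)[:,:2]
from scipy.optimize import least_squares
f=least_squares(lambda q:np.hypot(*(p-q).T)-55,[530,209],loss='soft_l1');print("base",f.x,np.abs(f.fun).mean())
o=((np.hypot(U-280,V-132)<30)&(r>140)&(b<90)).astype(np.uint8);h=cv2.convexHull(cv2.findNonZero(o));m=np.zeros((400,640),np.uint8);cv2.fillPoly(m,[h],1);print("logger",circ(c,m,42))
# cover's roof circle: bright blue, far arc, and the wrist TCP
o=((np.hypot(U-321,V-235)<80)&(b-r>45)&(b>105)).astype(np.uint8);k=cv2.findContours(o,cv2.RETR_EXTERNAL,cv2.CHAIN_APPROX_NONE)[0]
k=max(k,key=cv2.contourArea)[:,0]
for z in(e[2]-1.3,e[2]-5.8):
    q=(wworld(c,k[:,0],k[:,1],z)-e)@Rt;q=q[:,:2];q=q[(q[:,0]<15)]
    print("cover extents tool",q.min(0),q.max(0))
E
```

```text
bar top in tool frame [-10.5804029   -5.46101014 -24.70118119] [ 23.56307131   7.30228622 -24.69754091]
turret (array([530.64, 208.98,  28.84]), 0.22)
turret (array([530.93, 209.  ,  28.64]), 0.22)
base [530.53216997 208.27162187] 0.6227495166309124
logger (array([530.09, 209.21,  19.21]), 0.25)
cover extents tool [ -8.25878772 -35.10416331] [14.69057227 36.86988558]
cover extents tool [-10.58367673 -36.05506224] [14.91049079 37.81534912]
```

```bash
python3 -m pendant '[[[0,0.03,-0.018,0,0],[0,0.0608,-0.0364,0,0],[0,0.0608,-0.0364,0,0],[0,0.0608,-0.0364,0.02,0],[0,0.0608,-0.0364,0.04,0],[0,0.0608,-0.0364,0.05,0],[0,0.0608,-0.0364,0.05,0],[0,0.0608,-0.0364,0.05,0]]]'
python3 - <<'E'
from cell import env
from h import *
c=wcam(env);s=c["s"]
print(s["eef_pos"],s["ft_force"],shift(s,[530.0,209.1,62.3]))
E
```

```text
t: 14.15
eef_pos: [530.1, 209.3, 93.7]
tcp_rot: [3.141, -0.0, 1.181]
ft_force: [1.1, 0.7, 0.3]
opening: 0.141
[530.13314726 209.288317    93.697129  ] [1.09099459 0.70943844 0.31766593] [-2.32381416e-04 -5.97893330e-05  3.13970592e-02]
```

Aligned. Now a slow descent to just above the balls.

```bash
python3 -m pendant '[[[0,0,0,0.006,0],[0,0,0,0.012,0],[0,0,0,0.017,0],[0,0,0,0.021,0],[0,0,0,0.025,0],[0,0,0,0.028,0],[0,0,0,0.03,0],[0,0,0,0.03,0]]]'
```

```text
t: 15.0
eef_pos: [529.8, 209.5, 63.0]
tcp_rot: [-3.141, 0.0, 1.181]
ft_force: [-0.2, -0.5, -0.9]
opening: 0.145
```

```bash
python3 -m pendant '[[[0,0,0,0.002,0],[0,0,0,0.004,0],[0,0,0,0.006,0],[0,0,0,0.008,0],[0,0,0,0.010,0],[0,0,0,0.012,0],[0,0,0,0.013,0],[0,0,0,0.013,0]]]'
python3 - <<'E'
from cell import env
s=env.state();print(s["eef_pos"],s["ft_force"],s["moment"])
E
```

```text
t: 15.8
eef_pos: [529.6, 209.4, 50.0]
tcp_rot: [-3.141, 0.0, 1.181]
ft_force: [0.1, 0.5, -1.1]
opening: 0.147
[529.64542307 209.43430913  50.00335541] [ 0.12610207  0.51368995 -1.13765264] [-0.09156089  0.10541303  0.01125256]
```

```bash
python3 -m pendant '[[[0,0,0,0.0005,0],[0,0,0,0.001,0],[0,0,0,0.0015,0],[0,0,0,0.0015,0],[0,0,0,0.0015,0],[0,0,0,0.0015,0],[0,0,0,0.0015,0],[0,0,0,0.0015,0]]]'
python3 - <<'E'
from cell import env
from h import *
c=wcam(env);s=c["s"];im=c["image"].astype(int);b,r=im[...,0],im[...,2];e=s["eef_pos"]
V,U=np.mgrid[0:400,0:640];W=wworld(c,U.ravel(),V.ravel()).reshape(400,640,3)
print(e,s["ft_force"],"bar top",np.median(W[(abs(V-250)<20)&(abs(U-321)<7)],0),"roof",np.median(W[(abs(V-200)<4)&(abs(U-321)<12)],0))
E
```

```text
t: 16.6
eef_pos: [529.8, 209.5, 49.2]
tcp_rot: [3.141, -0.0, 1.181]
ft_force: [-1.1, -1.0, 5.2]
opening: 0.144
[529.82632372 209.50663353  49.23240066] [-1.05315996 -0.95511438  5.22381589] bar top [534.60411479 218.41424719  73.45164921] roof [541.49260294 235.11068042  43.27245436]
```

```bash
python3 -m pendant '[[[0,0,0,0.0003,0],[0,0,0,0.0006,0],[0,0,0,0.0007,0],[0,0,0,0.0007,0],[0,0,0,0.0007,0],[0,0,0,0.0007,0],[0,0,0,0.0007,0],[0,0,0,0.0007,0]]]'
```

```text
t: 17.45
eef_pos: [529.8, 209.5, 49.2]
tcp_rot: [3.141, -0.0, 1.181]
ft_force: [-4.0, -2.1, 14.0]
opening: 0.149
```

```bash
python3 -m pendant '[[[0,0,0,0,0],[0,0,0,0,0],[0,0,0,0,0],[0,0,0,0,0],[0,0,0,0,0],[0,0,0,0,0],[0,0,0,0,0],[0,0,0,0,0]]]'
python3 - <<'E'
from cell import env
from h import *
c=env.read_camera("scene");cv2.imwrite('pics/fin.png',cv2.resize(c["image"][100:260,290:550],None,fx=3,fy=3))
s=env.state();print(s["ft_force"],s["eef_pos"])
w=wcam(env);V,U=np.mgrid[0:400,0:640];W=wworld(w,U.ravel(),V.ravel()).reshape(400,640,3)
print("bar top",np.median(W[(abs(V-250)<20)&(abs(U-321)<7)],0)[2])
E
```

```text
t: 18.25
eef_pos: [529.8, 209.5, 49.2]
tcp_rot: [3.141, -0.0, 1.181]
ft_force: [-4.6, -1.8, 13.8]
opening: 0.142
[-4.41880556 -1.79949641 13.64084212] [529.84977586 209.49866644  49.1997514 ]
bar top 73.39075511212206
```

View pics/fin.png

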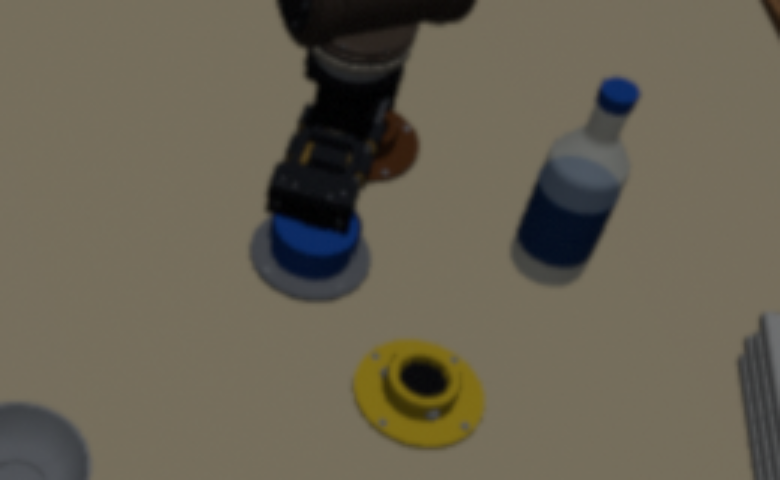

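The cover sits flush on the grey base plate at (315,245). The bottle is upright and untouched, and the push holds steady at about 14 N. Handing in.

```bash
python3 -c "
from cell import env
print(env.job_done())"
```

```text
the job is handed in; nothing more can be done
None
```

I put the logger in the cradle's pocket, pressed the small blue cover over it until it snapped home, and handed in with the fingers still holding it down, at about 18 s on the clock.

- **Logger:** after release its top read about 41.4 mm above the board (42 expected when seated). Just before release it was level. It sat within about 1 mm of the pocket's axis.
- **Cover:** while pressing, the push fell to nothing about 1 mm above the base plate, then rose again at TCP z 49.2 mm (49.3 expected when fully home). The bar's top read 73.4 mm (74 expected), so it had not slipped in the grip.
- **Push at hand-in:** a steady 13.7 N downwards, with about 4.8 N sideways.
- **Bystanders:** the last picture shows the bottle standing where it was. The bowl is only partly in that picture and the brick is outside it, but the arm did not go near either.

One check disagreed: the held cover's roof read about 4.5 mm lower than the given dimensions imply. The bar's height and the contact height both agreed with the text, so I did not act on it. No other check failed.

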